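# Unlock the tip-out pot and empty its weld nuts into the tray

### The job

Push the yellow lock grip outward until it bears firmly on its end stop (the tip of the screw in the red collar), without shoving the collar along the track. Then tip the pot by its crank until all five weld nuts lie in the green tray, and turn the pot back fully upright. Leave the lock out at its stop, keep the tray where it is, and do not disturb the can, the magnet or the brush.

Things in the scene. Friction and masses are not known exactly. Their poses are not given: they have to be found in the camera images.
- stand: Fixed blue stand; origin on the bench midway between its cheek plates (60 x 10 mm, 165 high, at y = +80 and -80). y is parallel to the pot's hinge, which is 140 mm above the origin; x points the way the pot tips; z up. An aluminium lock track (50 mm wide, top 65 mm high) runs from y = -85 out to y = -290.
- pot: Steel pot 90 mm tall, rim 100 mm across; origin on the hinge at mid-height, z to the mouth. Turns about the stand's y from upright (at a rest) to 2.5 rad, top going to stand +x. Stiff hinge: stays where left (about 4 N at the crank). Nuts slide out reliably past 2.2 rad. Crank on the +y side: 75 mm arm leaning 50 degrees back (-x) from the pot's z. The lock's bolt blocks a lug under the floor.
- crank_grip (a point): Middle of the black sleeve on the pot's crank: 18 mm thick, 74 mm long along the stand's y, spins freely. At (-57, 150, 48) mm in the pot's frame; goes round the hinge at 75 mm radius. The crank arm is on its inner side (y below 106).
- lock: Yellow grip block of the transport lock: 30 (x) by 20 mm (y), from 1 to 51 mm above its origin, which is on the track's top (65 mm above the bench). Axes as the stand's. Slides outward along the stand's -y with about 2 N friction; starts at stand y = -155 to -165. Its bolt blocks the pot until about 30 mm out.
- stop: Red stop collar clamped on the track, 60 x 20 (y) x 32 mm high, origin at its middle, 66 mm above the bench, at stand y = -240 to -270, axes as the stand's. A steel set screw, 10 mm thick, 16 mm above the origin, sticks out towards the grip by 6 to 16 mm (varies, not measured): its tip is the grip's end stop, to be felt. The clamp slips above about 45 N.
- tray: Green steel tray, loose, 270 x 140 mm, 40 mm high, wall 4, under and in front of the pot between the cheeks; origin at the middle of its underside, x along its length.
- can: White spray can, 52 mm across, 120 mm tall, loose bystander; origin under its middle.
- magnet: Yellow switch magnet, 50 x 90 x 22 mm, loose bystander; origin under its middle.
- brush: Hand brush lying beside the stand, loose bystander.
- nut0: Square weld nut, 20 x 20 x 11 mm, 32 g, brass coloured, loose in the pot at the start; origin in the middle of one flat face.
- nut1: Square weld nut, 20 x 20 x 11 mm, 32 g, brass coloured, loose in the pot at the start; origin in the middle of one flat face.
- nut2: Square weld nut, 20 x 20 x 11 mm, 32 g, brass coloured, loose in the pot at the start; origin in the middle of one flat face.
- nut3: Square weld nut, 20 x 20 x 11 mm, 32 g, brass coloured, loose in the pot at the start; origin in the middle of one flat face.
- nut4: Square weld nut, 20 x 20 x 11 mm, 32 g, brass coloured, loose in the pot at the start; origin in the middle of one flat face.

How it is judged:
On the way, in this order (a step that is already met when the one before it is completed fails the run):
1. the lock grip bears on its end stop with more than 1.5 N, the pot still upright (contact force between lock and stop above 1.5 N and angle between pot's own z axis and vertical below 0.1 rad), for 0.1 s.
2. the pot is tipped and all five nuts are in the tray (angle between pot's own z axis and vertical above 1.3 rad and x of nut0 in the frame of tray between -0.133 and 0.133 m and y of nut0 in the frame of tray between -0.068 and 0.068 m and z of each of nut0, nut1, nut2, nut3, nut4 in the frame of tray below 0.04 m and x of nut1 in the frame of tray between -0.133 and 0.133 m and y of nut1 in the frame of tray between -0.068 and 0.068 m and x of nut2 in the frame of tray between -0.133 and 0.133 m and y of nut2 in the frame of tray between -0.068 and 0.068 m and x of nut3 in the frame of tray between -0.133 and 0.133 m and y of nut3 in the frame of tray between -0.068 and 0.068 m and x of nut4 in the frame of tray between -0.133 and 0.133 m and y of nut4 in the frame of tray between -0.068 and 0.068 m), for 0.1 s.
At the end, for the whole second after the job is handed in: The pot is upright within 0.1 rad (6 degrees) and still; all five nuts lie inside the tray at rest; the lock grip is still out at its stop (its middle within 38 mm of the collar's middle, which covers every setting of the screw with at least 2 mm to spare) (angle between pot's own z axis and vertical below 0.1 rad and angular speed of pot below 0.05 rad/s and y of lock in the frame of stop below 0.038 m and x of nut0 in the frame of tray between -0.133 and 0.133 m and y of nut0 in the frame of tray between -0.068 and 0.068 m and z of each of nut0, nut1, nut2, nut3, nut4 in the frame of tray below 0.04 m and x of nut1 in the frame of tray between -0.133 and 0.133 m and y of nut1 in the frame of tray between -0.068 and 0.068 m and x of nut2 in the frame of tray between -0.133 and 0.133 m and y of nut2 in the frame of tray between -0.068 and 0.068 m and x of nut3 in the frame of tray between -0.133 and 0.133 m and y of nut3 in the frame of tray between -0.068 and 0.068 m and x of nut4 in the frame of tray between -0.133 and 0.133 m and y of nut4 in the frame of tray between -0.068 and 0.068 m and linear speed of each of nut0, nut1, nut2, nut3, nut4 below 0.02 m/s); the robot touches nothing.
It fails at once if the stop collar is shoved more than 3 mm along the track (distance of stop from where it was at the start of the episode above 0.003 m).
It fails at once if the tray is moved more than 25 mm (distance of tray from where it was at the start of the episode above 0.025 m).
It fails at once if the can is disturbed (moved more than 20 mm) (distance of can from where it was at the start of the episode above 0.02 m).
It fails at once if the magnet is disturbed (moved more than 20 mm) (distance of magnet from where it was at the start of the episode above 0.02 m).
It fails at once if the brush is disturbed (moved more than 20 mm) (distance of brush from where it was at the start of the episode above 0.02 m).
It also fails if it takes over 70 s, if anything falls off the work surface, if the arm or the gripper's body presses on something with over 40 N, if the wrist force passes 120 N, or if a joint passes its speed limit or range.

### The arm

A 6-joint arm with a two-finger parallel gripper is mounted at the origin on the work surface. World frame = base frame: x ahead of the robot, y to its left, z up, the work surface at z = 0. Lengths are in m, angles in rad, forces in N, time in s.
With the tool pointing down it reaches from about 0.3 to 0.75 m from the base axis. Payload 8.5 kg.
Tool frame: the origin (TCP) lies midway between the tips of the shut fingers; the grasp point (between the pads) lies 19 mm behind it; z points along the fingers, y is the line along which they close (so a half turn about z gives the same grasp; the last joint's range is limited). The gripper opens to 85 mm and grips with 20 to 120 N. Pads are 22 mm wide; open, the fingers measure 114 mm over their backs; the gripper's body (76 mm by 85 mm) begins 54 mm behind the grasp point. The pads swing forward as they close: fully open they stand 13 mm farther back than shut.
Start: joints at [1.047, 0.381, 1.297, -0, 1.464, -0.215], TCP at [0.167, 0.524, 0.231] pointing down, gripper open.
Joint ranges: [-3.11, 3.11], [-0.89, 2.33], [0.22, 2.48], [-1.42, 4.56], [0.17, 2.85], [-2.88, 2.88]. Speed limits (rad/s): [2.39, 2.39, 3.14, 3.14, 3.14, 3.14].

### API

Orientations are given as a unit quaternion [x, y, z, w].
In Python, from bench import env gives the robot as it stands.
- The arm moves only by the tool send_rows, never from a script. Its arguments are lists of equal length, an entry for each row: "xyz": the shift along the tool's x, y, z in m, a list of three; "dr": the turn, a rotation vector about the tool's x, y, z in degrees, a list of three; "grip": the finger opening in m, from 0 to 0.0854. In form: {"xyz": [[x, y, z], ...], "dr": [[ax, ay, az], ...], "grip": [grip, ...]}. A call has 1 to 12 rows; each row shifts and turns the commanded pose from where the row before left it, along the tool's axes as they then stand; what a row does not reach is not made up. A row lasts 1/8 s, in which the tool goes at most 62.5 mm and 10.7 degrees, less where a joint would pass 70% of its speed; a pose out of reach is approached as far as the arm can. A call is refused whole if a number of a shift passes 0.0625 or a number of a turn 10.7, either way. A call with a gripper value outside its range is refused whole. The fingers move at their own pace and stop on an object; "grip_force" is the grip in N (left out, the last holds). Time passes only in rows, so rows that do not move let the fingers close. It gives the time, the measured TCP pose, the force, the opening and the grip force at its end, in the units of the state.
- env.sense(): the state, without advancing time (a new reading comes with each control period).
- env.get_image(name): name is "side" or "top" or "wrist"; returns the picture (420x560x3 uint8, red, green, blue); there is no depth.
- env.camera_info(name): a dict with "fx", "fy", "cx", "cy" (pixels), "world_from_camera" (4x4, takes a point from camera to world coordinates). Camera axes: x right, y down, z forward; pixel columns grow to the right and rows downward; lengths in m; the calibration is good to about 2 mm. The wrist camera is an equidistant fisheye: a pixel r from the principal point sees the ray r / f radians off the axis. A picture is of the moment at which its call begins: read the wrist's pose just before it. camera_info takes no time and is no camera call; for the wrist camera it gives the pose at the moment of the call.
- env.finish_job(): hands the job in; it is judged then, once.
The state is a dict: "t": time; "q": joint angles; "qvel": joint speeds; "joint_efforts": joint torques, N m; "ee_pos": TCP position; "tool_rot": TCP orientation; "wrist_force": force on the tool from outside, world axes, zero at the start; "moment": the same for the moment, N m; "opening": finger opening in m; "finger_force": force on a finger pad.
Only numpy, scipy, OpenCV 4.12 (cv2) and the standard library are available. Lean on these libraries where they do the work, as an engineer would, in place of code of your own. Each camera call takes 0.05 s, during which the arm holds its last target. There are 200 camera calls.

## Working session

There is one attempt and no reset: what is moved stays moved. The work goes in short steps, Python scripts to look and compute and a tool call to move; the robot and the scene stay as the last step left them, time stands still between calls to the robot, and variables do not carry over. Pictures are saved under pics/ and viewed, at most 10 in all, crops included, and the job is handed in when it is done.

Besides the shell and the picture viewer there is one more tool, called after "Call:" as name(argument=value, ...), one argument or row to a line, values as JSON. send_rows: Moves the arm, as the interface text tells. Its arguments: {"type":"object","properties":{"xyz":{"type":"array","items":{"type":"array","items":{"type":"number"}}},"dr":{"type":"array","items":{"type":"array","items":{"type":"number"}}},"grip":{"type":"array","items":{"type":"number"}},"grip_force":{"type":"number"}},"required":["xyz","dr","grip"]}

```bash
mkdir -p pics
cat > h.py <<'E'
import numpy as np, cv2
from bench import env
from scipy.spatial.transform import Rotation as R
def ray(name,u,v):
    c=env.camera_info(name);T=np.array(c["world_from_camera"])
    d=np.array([(u-c["cx"])/c["fx"],(v-c["cy"])/c["fy"],1.])
    d=T[:3,:3]@d; return T[:3,3],d/np.linalg.norm(d)
def atz(name,u,v,z):
    o,d=ray(name,u,v); return o+d*(z-o[2])/d[2]
def tri(p1,p2):
    A=np.zeros((3,3));b=np.zeros(3);rs=[ray("side",*p1),ray("top",*p2)]
    for o,d in rs:
        P=np.eye(3)-np.outer(d,d);A+=P;b+=P@o
    x=np.linalg.solve(A,b); return x,[np.linalg.norm((np.eye(3)-np.outer(d,d))@(x-o)) for o,d in rs]
def proj(name,p):
    c=env.camera_info(name);T=np.linalg.inv(np.array(c["world_from_camera"]))
    q=T[:3,:3]@np.asarray(p)+T[:3,3]; return np.round([c["fx"]*q[0]/q[2]+c["cx"],c["fy"]*q[1]/q[2]+c["cy"]],1)
E
python3 - <<'E'
from h import *
for n in("side","top"):
    im=env.get_image(n)[:,:,::-1]; cv2.imwrite(f"pics/{n}0.png",im)
    im=cv2.resize(im,(800,600),interpolation=cv2.INTER_CUBIC);cv2.imwrite(f"pics/{n}0b.png",im)
    c=env.camera_info(n);print(n,c["fx"],c["cx"],c["cy"],np.round(c["world_from_camera"],3).tolist())
s=env.sense();print(s["tool_rot"],s["ee_pos"],s["wrist_force"],s["t"])
E
```

```text
side 477.55492258233386 278.71554500124466 219.91210203568477 [[0.895, -0.315, 0.315, 0.247], [-0.445, -0.642, 0.624, -0.662], [0.006, -0.699, -0.715, 0.887], [0.0, 0.0, 0.0, 1.0]]
top 431.5560700955126 281.4965131322409 207.88785549651877 [[-0.0, -0.99, 0.144, 0.415], [-1.0, 0.0, 0.0, 0.012], [-0.0, -0.144, -0.99, 1.097], [0.0, 0.0, 0.0, 1.0]]
[ 1.53773737e-01  9.88105874e-01 -6.11875650e-04 -2.14085301e-04] [0.16703184 0.52375652 0.23078449] [-0.18225619 -0.95361548  0.48833602] 0.1
```

View pics/side0b.png

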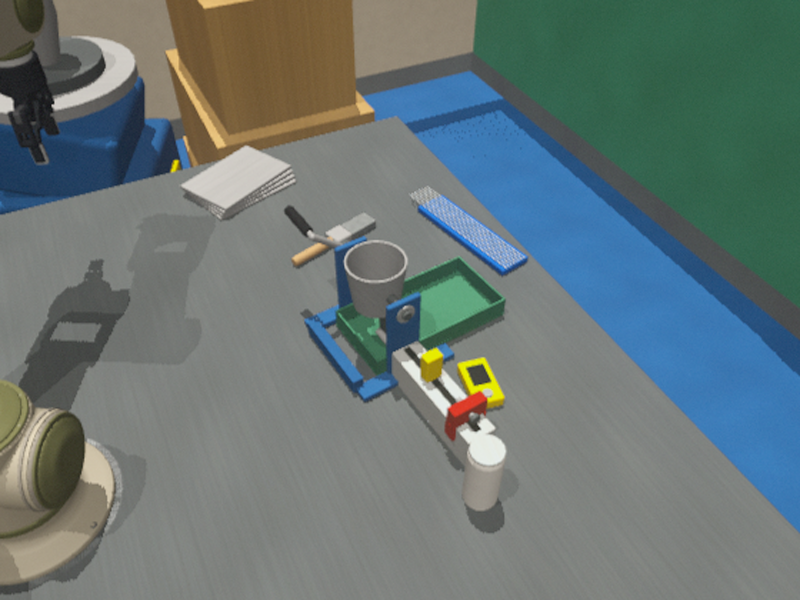

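View pics/top0b.png

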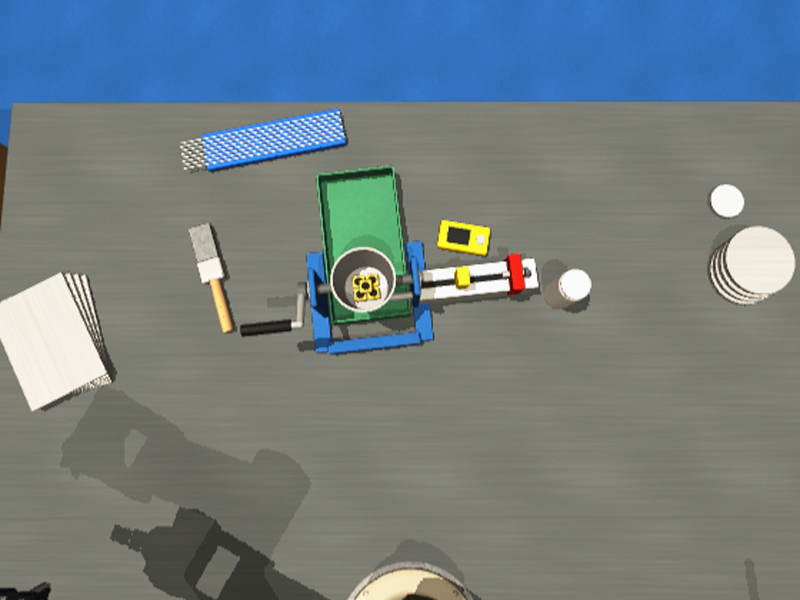

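The side view shows the stand mid-frame, with the pot at about (375,270), yellow lock (431,365), red collar (467,415) and crank (310,225). The top view shows the pot at (363,280), lock (462,278), collar (516,273), crank grip (266,327) and can (574,285). I'll enlarge both.

Run:
```python
import cv2
a=cv2.imread("pics/side0.png")[135:285,190:390];cv2.imwrite("pics/s1.png",cv2.resize(a,(800,600),interpolation=cv2.INTER_CUBIC))
a=cv2.imread("pics/top0.png")[110:260,160:420];cv2.imwrite("pics/t1.png",cv2.resize(a,(780,450),interpolation=cv2.INTER_CUBIC))
```

```text
(no output)
```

View pics/s1.png

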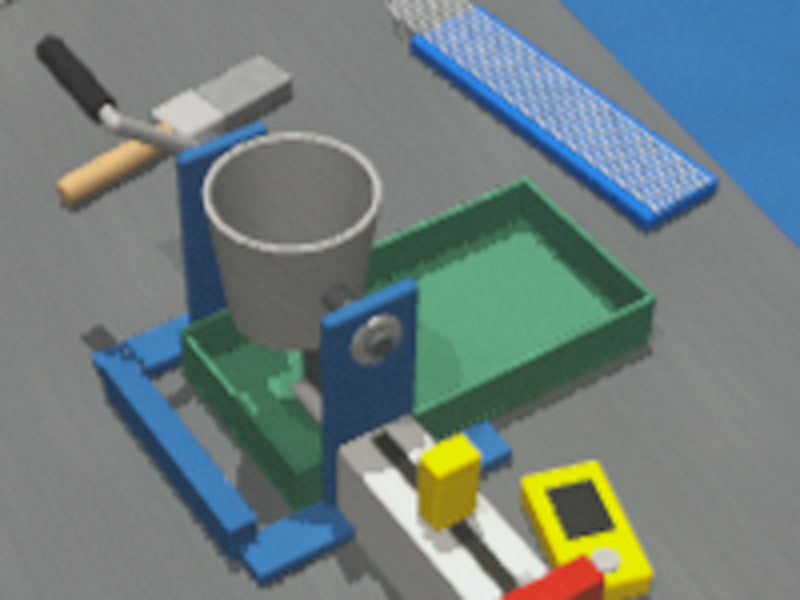

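View pics/t1.png

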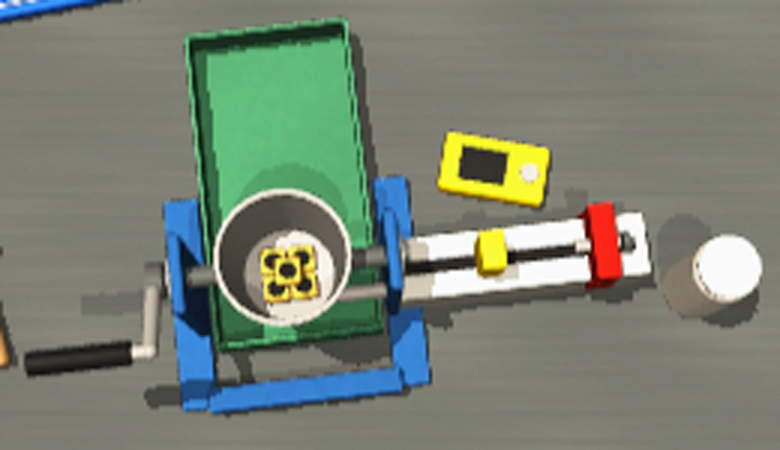

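Run:
```python
from h import *
from scipy.optimize import least_squares
S=lambda u,v:(190+u/4,135+v/4); T=lambda u,v:(160+u/3,110+v/3)
pts={"rim":((0,0,.185),S(292,191),T(283,257)),"crank":((-.057,.150,.188),S(76,76),T(78,357)),
"lock":((0,None,.116),S(449,455),T(491,250))}
for k,(m,s,t) in pts.items():
    x,e=tri(s,t);print(k,np.round(x,4),np.round(e,4),m)
def st(p,q): 
    c,s=np.cos(p[2]),np.sin(p[2]);return np.array([p[0]+c*q[0]-s*q[1],p[1]+s*q[0]+c*q[1],q[2]])
def res(p):
    r=[]
    for k,(m,s,t) in pts.items():
        m=(0,p[3],.116) if k=="lock" else m
        w=st(p,m); r+=list(proj("side",w)-s)+list(proj("top",w)-t)
    return r
f=least_squares(res,[.45,.05,0,-.16],diff_step=1e-3);p=f.x
print(p,np.round(f.fun,1))
np.save("p.npy",p)
for q in[(0,p[3],.116),(0,-.25,.098),(0,-.08,.165),(0,.08,.165),(-.057,.15,.188)]:
    w=st(p,q);print(q,np.round(w,3),"S",(proj("side",w)-[190,135])*4,"T",(proj("top",w)-[160,110])*3)
# collar top in top view, can
for n,u,v,z in[("collarL",585,245,.098),("collarR",622,245,.098),("can",728,267,.12)]:
    print(n,np.round(atz("top",160+u/3,110+v/3,z),4))
w=atz("top",160+603/3,110+244/3,.098);d=w[:2]-p[:2];c,s=np.cos(p[2]),np.sin(p[2]);print("collar stand",c*d[0]+s*d[1],-s*d[0]+c*d[1])
```

```text
rim [0.5759 0.0704 0.1831] [0.0009 0.0009] (0, 0, 0.185)
crank [0.5031 0.214  0.1883] [0.0004 0.0004] (-0.057, 0.15, 0.188)
lock [ 0.5939 -0.0858  0.1115] [0.001 0.001] (0, None, 0.116)
[ 5.72538956e-01  5.65191873e-02 -3.28871303e-23 -1.47176462e-01] [ 0.9  3.7  6.5  0.9  5.9  0.4  3.8 -6.  -8.1  3.7  2.5  8.4]
(0, np.float64(-0.1471764620674044), 0.116) [ 0.573 -0.091  0.116] S [416.4 469.6] T [498.6 275.1]
(0, -0.25, 0.098) [ 0.573 -0.193  0.098] S [510.4 633.2] T [627.9 278.7]
(0, -0.08, 0.165) [ 0.573 -0.023  0.165] S [360.  323.6] T [413.4 264.6]
(0, 0.08, 0.165) [0.573 0.137 0.165] S [238.  149.2] T [194.4 264.6]
(-0.057, 0.15, 0.188) [0.516 0.207 0.188] S [99.6 77.6] T [ 89.4 339. ]
collarL [ 0.5993 -0.1606  0.098 ]
collarR [ 0.5993 -0.1896  0.098 ]
can [ 0.5782 -0.2658  0.12  ]
collar stand 0.02759428943293396 -0.2312593559555811
```

```bash
sed -i 's/return np.round(\(\[c\["fx"\].*\]\),1)/return np.array(\1)/' h.py; tail -1 h.py
cat >> h.py <<'E'
def st(p,q): 
    c,s=np.cos(p[2]),np.sin(p[2]);return np.array([p[0]+c*q[0]-s*q[1],p[1]+s*q[0]+c*q[1],q[2]])
def ist(p,w):
    c,s=np.cos(p[2]),np.sin(p[2]);d=w[:2]-p[:2];return np.array([c*d[0]+s*d[1],-s*d[0]+c*d[1],w[2]])
E
python3 - <<'E'
from h import *
from scipy.optimize import least_squares
S=lambda u,v:(190+u/4,135+v/4); T=lambda u,v:(160+u/3,110+v/3)
pts={"rim":((0,0,.185),S(292,191),T(283,257)),"crank":((-.057,.150,.188),S(76,76),T(78,357)),
"lock":((0,None,.116),S(449,455),T(491,250))}
def res(p):
    r=[]
    for k,(m,s,t) in pts.items():
        m=(0,p[3],.116) if k=="lock" else m
        w=st(p,m); r+=list(proj("side",w)-s)+list(proj("top",w)-t)
    return r
f=least_squares(res,[.57,.05,0.1,-.16]);p=f.x
print(p,np.round(f.fun,1))
np.save("p.npy",p)
for q in[(0,p[3],.116),(0,-.25,.098),(0,-.08,.165),(0,.08,.165),(-.057,.15,.188),(0,-.29,.065)]:
    w=st(p,q);print(np.round(q,3),np.round(w,3),"S",np.round((proj("side",w)-[190,135])*4),"T",np.round((proj("top",w)-[160,110])*3))
for n,u,v,z in[("collarL",585,245,.098),("collarR",622,245,.098),("can",728,267,.12),("tipscrew",577,245,.082),("mag",548,205,.022)]:
    w=atz("top",160+u/3,110+v/3,z);print(n,np.round(w,4),np.round(ist(p,w),4))
print(env.sense()["t"])
E
```

```text
q=T[:3,:3]@np.asarray(p)+T[:3,3]; return np.array([c["fx"]*q[0]/q[2]+c["cx"],c["fy"]*q[1]/q[2]+c["cy"]])
[ 0.57570407  0.07038762  0.10690006 -0.15833604] [-0.5 -0.5  0.1 -0.5 -0.1  0.2  0.3 -0.2 -0.7 -0.7  0.9 -0.2]
[ 0.    -0.158  0.116] [ 0.593 -0.087  0.116] S [446. 452.] T [494. 249.]
[ 0.    -0.25   0.098] [ 0.602 -0.178  0.098] S [546. 590.] T [607. 241.]
[ 0.    -0.08   0.165] [ 0.584 -0.009  0.165] S [368. 300.] T [394. 249.]
[0.    0.08  0.165] [0.567 0.15  0.165] S [220. 139.] T [176. 272.]
[-0.057  0.15   0.188] [0.503 0.213 0.188] S [75. 77.] T [ 79. 357.]
[ 0.    -0.29   0.065] [ 0.607 -0.218  0.065] S [588. 682.] T [649. 243.]
collarL [ 0.5993 -0.1606  0.098 ] [-0.0011 -0.2322  0.098 ]
collarR [ 0.5993 -0.1896  0.098 ] [-0.0042 -0.261   0.098 ]
can [ 0.5782 -0.2658  0.12  ] [-0.0334 -0.3345  0.12  ]
tipscrew [ 0.6023 -0.157   0.082 ] [ 0.0022 -0.2289  0.082 ]
mag [ 0.6478 -0.1432  0.022 ] [ 0.0489 -0.2201  0.022 ]
0.1
```

Call:
send_rows(
  xyz=[
    [0, 0, -0.012],
    [0, 0, -0.012],
    [0, 0, -0.012],
    [0, 0, -0.012],
    [0, 0, -0.012],
    [0, 0, -0.012],
    [0, 0, -0.012],
    [0, 0, 0],
  ],
  dr=[
    [0, 0, 9.46],
    [0, 0, 9.46],
    [0, 0, 9.46],
    [0, 0, 9.46],
    [0, 0, 9.46],
    [0, 0, 9.46],
    [0, 0, 9.46],
    [0, 0, 0],
  ],
  grip=[0.085, 0.085, 0.085, 0.085, 0.085, 0.085, 0.085, 0.085],
  grip_force=20,
)

```text
t: 1.1
ee_pos: [0.1672, 0.5241, 0.3156]
tool_rot: [0.668, 0.744, 0.0, -0.0]
wrist_force: [0.5, 0.7, 0.5]
opening: 0.0851
finger_force: 0.0
```

Call:
send_rows(
  xyz=[
    [-0.0544, 0.03, 0],
    [-0.0544, 0.03, 0],
    [-0.0544, 0.03, 0],
    [-0.0544, 0.03, 0],
    [-0.0544, 0.03, 0],
    [-0.0544, 0.03, 0],
    [-0.0544, 0.03, 0],
    [-0.0544, 0.03, 0],
    [-0.0544, 0.03, 0],
    [-0.0544, 0.03, 0],
    [-0.0544, 0.03, 0],
    [-0.0544, 0.03, 0],
  ],
  dr=[
    [0, 0, 0],
    [0, 0, 0],
    [0, 0, 0],
    [0, 0, 0],
    [0, 0, 0],
    [0, 0, 0],
    [0, 0, 0],
    [0, 0, 0],
    [0, 0, 0],
    [0, 0, 0],
    [0, 0, 0],
    [0, 0, 0],
  ],
  grip=[0.085, 0.085, 0.085, 0.085, 0.085, 0.085, 0.085, 0.085, 0.085, 0.085, 0.085, 0.085],
)

```text
t: 2.6
ee_pos: [0.5951, -0.0888, 0.3144]
tool_rot: [0.667, 0.745, -0.0, -0.001]
wrist_force: [0.2, -0.3, 0.1]
opening: 0.0853
finger_force: 0.0
```

```bash
cat > d.py <<'E'
from h import *
import sys
p=np.load("p.npy")
q=np.array([float(a) for a in sys.argv[1:4]])
s=env.sense();M=R.from_quat(s["tool_rot"]).as_matrix();ee=np.array(s["ee_pos"])
print("ee",ee.round(4),"stand",ist(p,ee).round(4),"toolshift",(M.T@(st(p,q)-ee)).round(4))
print("yaw err deg",np.degrees(np.arctan2(M[1,1],M[0,1])-p[2]).round(2),"z",M[:,2].round(3),"F",np.round(s["wrist_force"],2),"open",s["opening"],"t",s["t"])
E
python3 d.py 0 -0.158 0.15
```

```text
ee [ 0.5951 -0.0888  0.3144] stand [ 0.0023 -0.1604  0.3144] toolshift [ 0.0023 -0.0021  0.1644]
yaw err deg 0.18 z [-0.001  0.001 -1.   ] F [ 0.24 -0.34  0.05] open 0.08525637575226852 t 2.6
```

Call:
send_rows(
  xyz=[
    [0.002, -0.002, 0.03],
    [0, 0, 0.04],
    [0, 0, 0.04],
    [0, 0, 0.04],
    [0, 0, 0.04],
    [0, 0, 0.03],
    [0, 0, 0.012],
    [0, 0, 0],
  ],
  dr=[
    [0, 0, -0.2],
    [0, 0, 0],
    [0, 0, 0],
    [0, 0, 0],
    [0, 0, 0],
    [0, 0, 0],
    [0, 0, 0],
    [0, 0, 0],
  ],
  grip=[0.07, 0.07, 0.07, 0.07, 0.07, 0.07, 0.07, 0.07],
)

```text
t: 3.6
ee_pos: [0.5919, -0.0851, 0.0829]
tool_rot: [0.667, 0.745, -0.0, -0.001]
wrist_force: [-0.1, 0.4, 0.4]
opening: 0.0701
finger_force: 0.0
```

Call:
send_rows(
  xyz=[
    [0, 0, 0],
    [0, 0, 0],
    [0, 0, 0],
    [0, 0, 0],
    [0, 0, 0],
    [0, 0, 0],
    [0, 0, 0],
    [0, 0, 0],
  ],
  dr=[
    [0, 0, 0],
    [0, 0, 0],
    [0, 0, 0],
    [0, 0, 0],
    [0, 0, 0],
    [0, 0, 0],
    [0, 0, 0],
    [0, 0, 0],
  ],
  grip=[0.02, 0.02, 0.02, 0.02, 0.02, 0.02, 0.02, 0.02],
)

```text
t: 4.6
ee_pos: [0.5933, -0.0853, 0.0846]
tool_rot: [0.667, 0.745, 0.001, 0.002]
wrist_force: [6.0, 1.6, 5.2]
opening: 0.0297
finger_force: 25.4
```

```bash
python3 d.py 0 -0.208 0.082
python3 - <<'E'
import cv2
from h import *
a=env.get_image("side")[135:320,190:390,::-1];cv2.imwrite("pics/s2.png",cv2.resize(a,(640,592),interpolation=cv2.INTER_CUBIC))
E
```

```text
ee [ 0.5933 -0.0853  0.0846] stand [ 0.0009 -0.1567  0.0846] toolshift [-0.0513 -0.0011  0.0026]
yaw err deg 0.18 z [ 0.004 -0.001 -1.   ] F [6.01 1.59 5.17] open 0.029656098704196145 t 4.6
```

View pics/s2.png

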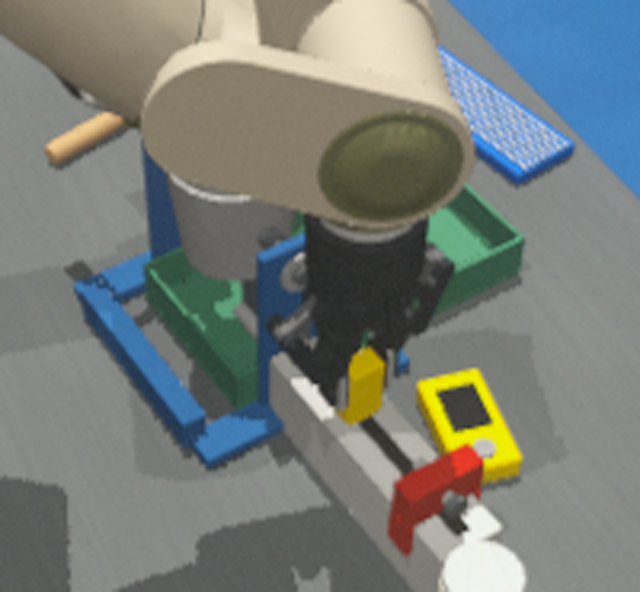

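The side view shows the fingers astride the yellow grip at (365,385), with the collar at (437,490) well clear. I'll pull it outward most of the way.

Call:
send_rows(
  xyz=[
    [0, 0.001, -0.0015],
    [-0.004, 0, 0],
    [-0.006, 0, 0],
    [-0.006, 0, 0],
    [-0.006, 0, 0],
    [-0.006, 0, 0],
    [-0.006, 0, 0],
    [-0.006, 0, 0],
    [-0.006, 0, 0],
    [-0.003, 0, 0],
    [0, 0, 0],
  ],
  dr=[
    [0, 0, 0],
    [0, 0, 0],
    [0, 0, 0],
    [0, 0, 0],
    [0, 0, 0],
    [0, 0, 0],
    [0, 0, 0],
    [0, 0, 0],
    [0, 0, 0],
    [0, 0, 0],
    [0, 0, 0],
  ],
  grip=[0.02, 0.02, 0.02, 0.02, 0.02, 0.02, 0.02, 0.02, 0.02, 0.02, 0.02],
)

```text
t: 6.02
ee_pos: [0.5988, -0.1341, 0.0846]
tool_rot: [0.667, 0.745, 0.0, 0.0]
wrist_force: [6.1, 0.1, -3.6]
opening: 0.0297
finger_force: 24.3
```

```bash
python3 d.py 0 -0.219 0.083
```

```text
ee [ 0.5988 -0.1341  0.0846] stand [ 0.0011 -0.2057  0.0846] toolshift [-0.0133 -0.0012  0.0016]
yaw err deg 0.16 z [ 0.001  0.    -1.   ] F [ 6.08  0.12 -3.57] open 0.029710033372153496 t 6.025
```

Call:
send_rows(
  xyz=[
    [-0.001, 0.001, 0],
    [-0.001, 0, 0],
    [-0.001, 0, 0],
    [-0.001, 0, 0],
    [-0.001, 0, 0],
  ],
  dr=[
    [0, 0, 0],
    [0, 0, 0],
    [0, 0, 0],
    [0, 0, 0],
    [0, 0, 0],
  ],
  grip=[0.02, 0.02, 0.02, 0.02, 0.02],
)

```text
t: 6.65
ee_pos: [0.5994, -0.1387, 0.0846]
tool_rot: [0.667, 0.745, -0.0, -0.001]
wrist_force: [-5.6, 1.8, 0.4]
opening: 0.0296
finger_force: 24.7
```

Call:
send_rows(
  xyz=[
    [-0.001, 0, 0],
    [-0.001, 0, 0],
    [-0.001, 0, 0],
  ],
  dr=[
    [0, 0, 0],
    [0, 0, 0],
    [0, 0, 0],
  ],
  grip=[0.02, 0.02, 0.02],
)

```text
t: 7.02
ee_pos: [0.5997, -0.1417, 0.0846]
tool_rot: [0.667, 0.745, -0.0, -0.001]
wrist_force: [-4.8, 1.1, 0.6]
opening: 0.0299
finger_force: 24.7
```

Call:
send_rows(
  xyz=[
    [-0.001, 0, 0],
    [-0.001, 0, 0],
  ],
  dr=[
    [0, 0, 0],
    [0, 0, 0],
  ],
  grip=[0.02, 0.02],
)

```text
t: 7.28
ee_pos: [0.6, -0.1436, 0.0846]
tool_rot: [0.667, 0.745, -0.0, -0.001]
wrist_force: [-6.6, 1.5, 0.3]
opening: 0.0297
finger_force: 24.7
```

Call:
send_rows(
  xyz=[
    [-0.001, 0, 0],
    [-0.001, 0, 0],
  ],
  dr=[
    [0, 0, 0],
    [0, 0, 0],
  ],
  grip=[0.02, 0.02],
)

```text
t: 7.52
ee_pos: [0.6, -0.1439, 0.0846]
tool_rot: [0.667, 0.745, 0.001, -0.002]
wrist_force: [-5.4, 12.7, 2.4]
opening: 0.0299
finger_force: 25.0
```

The lock has stopped at y -0.1439 and the outward force has risen to 12.7 N, so it is bearing on the screw. I'll hold briefly.

Call:
send_rows(
  xyz=[
    [0, 0, 0],
    [0, 0, 0],
    [0, 0, 0],
  ],
  dr=[
    [0, 0, 0],
    [0, 0, 0],
    [0, 0, 0],
  ],
  grip=[0.02, 0.02, 0.02],
)

```text
t: 7.9
ee_pos: [0.6, -0.1438, 0.0846]
tool_rot: [0.667, 0.745, 0.0, -0.002]
wrist_force: [-5.1, 9.5, 1.6]
opening: 0.0299
finger_force: 25.0
```

Call:
send_rows(
  xyz=[
    [0, 0, 0],
    [0, 0, 0],
    [0, 0, 0],
    [0, 0, 0],
    [0, 0, -0.02],
    [0, 0, -0.05],
    [0, 0, -0.05],
    [0, 0, -0.05],
    [0, 0, -0.05],
    [0, 0, 0],
  ],
  dr=[
    [0, 0, 0],
    [0, 0, 0],
    [0, 0, 0],
    [0, 0, 0],
    [0, 0, 0],
    [0, 0, 0],
    [0, 0, 0],
    [0, 0, 0],
    [0, 0, 0],
    [0, 0, 0],
  ],
  grip=[0.07, 0.07, 0.07, 0.07, 0.07, 0.07, 0.07, 0.07, 0.07, 0.07],
)

```text
t: 9.15
ee_pos: [0.6017, -0.146, 0.3091]
tool_rot: [0.667, 0.745, 0.001, 0.004]
wrist_force: [-0.4, -0.1, 0.1]
opening: 0.0698
finger_force: 0.0
```

```bash
python3 d.py -0.057 0.153 0.30
```

```text
ee [ 0.6017 -0.146   0.3091] stand [ 0.0027 -0.2179  0.3091] toolshift [ 0.3711 -0.0587  0.0071]
yaw err deg 0.16 z [ 0.008 -0.004 -1.   ] F [-0.38 -0.07  0.14] open 0.06980967523075036 t 9.15
```

Call:
send_rows(
  xyz=[
    [0.0464, -0.0073, 0],
    [0.0464, -0.0073, 0],
    [0.0464, -0.0073, 0],
    [0.0464, -0.0073, 0],
    [0.0464, -0.0073, 0],
    [0.0464, -0.0073, 0],
    [0.0464, -0.0073, 0],
    [0.0464, -0.0073, 0],
    [0, 0, 0],
    [0, 0, 0],
  ],
  dr=[
    [0, 0, 0],
    [0, 0, 0],
    [0, 0, 0],
    [0, 0, 0],
    [0, 0, 0],
    [0, 0, 0],
    [0, 0, 0],
    [0, 0, 0],
    [0, 0, 0],
    [0, 0, 0],
  ],
  grip=[0.07, 0.07, 0.07, 0.07, 0.07, 0.07, 0.07, 0.07, 0.07, 0.07],
)

```text
t: 10.4
ee_pos: [0.5021, 0.2166, 0.3041]
tool_rot: [0.667, 0.745, -0.001, -0.0]
wrist_force: [-0.8, 0.5, -0.3]
opening: 0.0698
finger_force: 0.0
```

```bash
python3 d.py -0.057 0.153 0.173
python3 - <<'E'
from h import *
a=env.get_image("top")[110:260,160:420,::-1];cv2.imwrite("pics/t2.png",cv2.resize(a,(780,450),interpolation=cv2.INTER_CUBIC))
E
```

```text
ee [0.5021 0.2166 0.3041] stand [-0.0576  0.1532  0.3041] toolshift [-1.000e-04  7.000e-04  1.311e-01]
yaw err deg 0.17 z [-0.001 -0.001 -1.   ] F [-0.85  0.5  -0.26] open 0.0698452222336908 t 10.4
```

View pics/t2.png

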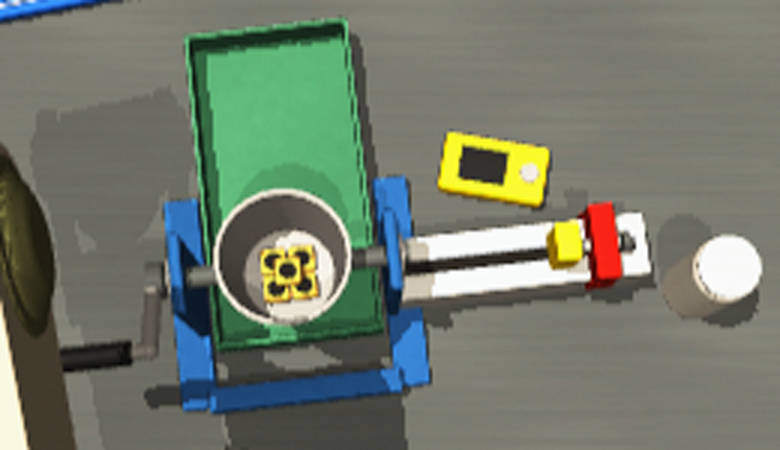

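The lock is at the screw at (563,243), the collar hasn't moved (585–622), and the nuts are still in the pot. Next I'll lower onto the crank sleeve.

Call:
send_rows(
  xyz=[
    [0, 0.0007, 0.03],
    [0, 0, 0.04],
    [0, 0, 0.04],
    [0, 0, 0.027],
    [0, 0, 0],
    [0, 0, 0],
  ],
  dr=[
    [0, 0, -0.2],
    [0, 0, 0],
    [0, 0, 0],
    [0, 0, 0],
    [0, 0, 0],
    [0, 0, 0],
  ],
  grip=[0.07, 0.07, 0.07, 0.07, 0.07, 0.07],
)

```text
t: 11.2
ee_pos: [0.5036, 0.2165, 0.169]
tool_rot: [0.666, 0.746, 0.001, 0.001]
wrist_force: [0.1, -0.9, 0.0]
opening: 0.07
finger_force: 0.0
```

Call:
send_rows(
  xyz=[
    [0, 0, 0],
    [0, 0, 0],
    [0, 0, 0],
    [0, 0, 0],
    [0, 0, 0],
    [0, 0, 0],
    [0, 0, 0],
    [0, 0, 0],
  ],
  dr=[
    [0, 0, 0],
    [0, 0, 0],
    [0, 0, 0],
    [0, 0, 0],
    [0, 0, 0],
    [0, 0, 0],
    [0, 0, 0],
    [0, 0, 0],
  ],
  grip=[0.005, 0.005, 0.005, 0.005, 0.005, 0.005, 0.005, 0.005],
  grip_force=40,
)

```text
t: 12.2
ee_pos: [0.5023, 0.2171, 0.1682]
tool_rot: [0.666, 0.746, -0.0, -0.0]
wrist_force: [-6.0, -1.3, 5.6]
opening: 0.0168
finger_force: 39.0
```

```bash
python3 d.py -0.057 0.153 0.167
python3 - <<'E'
import numpy as np
# relative arc increments (tool: y=stand x, z=-up), steps of ~11.4deg
th=np.radians(np.arange(0,139,6)); a=th-np.radians(50)
x=75*np.sin(a);z=75*np.cos(a)
for t,dx,dz in zip(np.degrees(th[1:]),np.diff(x),np.diff(z)):print(t.round(),round(dx,1),round(-dz,1),end=" | ")
E
```

```text
ee [0.5023 0.2171 0.1682] stand [-0.0574  0.1537  0.1682] toolshift [-0.0007  0.0004  0.0012]
yaw err deg 0.38 z [-0.001 -0.    -1.   ] F [-6.04 -1.3   5.63] open 0.016782274530511378 t 12.2
6.0 5.4 -5.7 | 12.0 5.9 -5.2 | 18.0 6.4 -4.5 | 24.0 6.9 -3.8 | 30.0 7.2 -3.1 | 36.0 7.5 -2.3 | 42.0 7.7 -1.5 | 48.0 7.8 -0.7 | 54.0 7.8 0.1 | 60.0 7.8 1.0 | 66.0 7.6 1.8 | 72.0 7.4 2.6 | 78.0 7.1 3.3 | 84.0 6.7 4.0 | 90.0 6.3 4.7 | 96.0 5.7 5.4 | 102.0 5.2 5.9 | 108.0 4.5 6.4 | 114.0 3.8 6.9 | 120.0 3.1 7.2 | 126.0 2.3 7.5 | 132.0 1.5 7.7 | 138.0 0.7 7.8 |
```

Call:
send_rows(
  xyz=[
    [0, 0.0054, -0.0057],
    [0, 0.0059, -0.0052],
    [0, 0.0064, -0.0045],
    [0, 0.0069, -0.0038],
    [0, 0.0072, -0.0031],
  ],
  dr=[
    [0, 0, 0],
    [0, 0, 0],
    [0, 0, 0],
    [0, 0, 0],
    [0, 0, 0],
  ],
  grip=[0.005, 0.005, 0.005, 0.005, 0.005],
)

```text
t: 12.82
ee_pos: [0.5337, 0.2206, 0.1902]
tool_rot: [0.666, 0.746, -0.001, -0.001]
wrist_force: [-5.8, -1.3, 1.8]
opening: 0.0168
finger_force: 39.2
```

```bash
python3 d.py -0.0257 0.153 0.1905
```

```text
ee [0.5337 0.2206 0.1902] stand [-0.0257  0.1538  0.1902] toolshift [-0.0008  0.     -0.0003]
yaw err deg 0.38 z [-0.002 -0.001 -1.   ] F [-5.77 -1.31  1.83] open 0.016811865538813076 t 12.825
```

Tracking well, with low forces. I'll carry on to 132–138°.

Call:
send_rows(
  xyz=[
    [0, 0.0075, -0.0023],
    [0, 0.0077, -0.0015],
    [0, 0.0078, -0.0007],
    [0, 0.0078, 0.0001],
    [0, 0.0078, 0.001],
    [0, 0.0076, 0.0018],
    [0, 0.0074, 0.0026],
    [0, 0.0071, 0.0033],
    [0, 0.0067, 0.004],
    [0, 0.0063, 0.0047],
  ],
  dr=[
    [0, 0, 0],
    [0, 0, 0],
    [0, 0, 0],
    [0, 0, 0],
    [0, 0, 0],
    [0, 0, 0],
    [0, 0, 0],
    [0, 0, 0],
    [0, 0, 0],
    [0, 0, 0],
  ],
  grip=[0.005, 0.005, 0.005, 0.005, 0.005, 0.005, 0.005, 0.005, 0.005, 0.005],
)

```text
t: 14.08
ee_pos: [0.6077, 0.2288, 0.1765]
tool_rot: [0.666, 0.746, -0.001, -0.0]
wrist_force: [-6.8, -2.8, -0.4]
opening: 0.0168
finger_force: 39.1
```

Call:
send_rows(
  xyz=[
    [0, 0.0057, 0.0054],
    [0, 0.0052, 0.0059],
    [0, 0.0045, 0.0064],
    [0, 0.0038, 0.0069],
    [0, 0.0031, 0.0072],
    [0, 0.0023, 0.0075],
    [0, 0.0015, 0.0077],
    [0, 0.0006, 0.006],
    [0, 0, 0],
    [0, 0, 0],
    [0, 0, 0],
    [0, 0, 0],
  ],
  dr=[
    [0, 0, 0],
    [0, 0, 0],
    [0, 0, 0],
    [0, 0, 0],
    [0, 0, 0],
    [0, 0, 0],
    [0, 0, 0],
    [0, 0, 0],
    [0, 0, 0],
    [0, 0, 0],
    [0, 0, 0],
    [0, 0, 0],
  ],
  grip=[0.005, 0.005, 0.005, 0.005, 0.005, 0.005, 0.005, 0.005, 0.005, 0.005, 0.005, 0.005],
)

```text
t: 15.58
ee_pos: [0.6334, 0.2317, 0.1227]
tool_rot: [0.666, 0.746, -0.002, -0.001]
wrist_force: [-6.2, -3.0, -3.1]
opening: 0.0166
finger_force: 39.1
```

```bash
python3 d.py 0.074 0.153 0.120
python3 - <<'E'
from h import *
a=env.get_image("top")[80:260,160:420,::-1];b=env.get_image("side")[120:300,190:390,::-1]
im=np.hstack([cv2.resize(a,(433,300)),cv2.resize(b,(333,300))]);cv2.imwrite("pics/m1.png",im)
E
```

```text
ee [0.6334 0.2317 0.1227] stand [0.0746 0.1542 0.1227] toolshift [-0.0012 -0.0006  0.0027]
yaw err deg 0.36 z [-0.004 -0.001 -1.   ] F [-6.16 -2.95 -3.05] open 0.016619982861181593 t 15.575
```

View pics/m1.png

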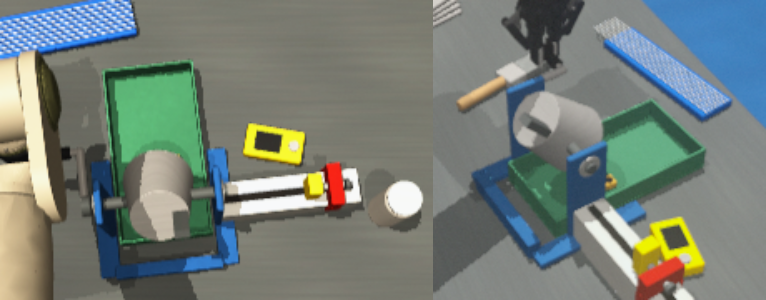

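The pot is inverted at about 2.38 rad, and a nut shows at (608,180) in the side view. I'll jiggle it a little and look closer.

Call:
send_rows(
  xyz=[
    [0, 0, 0.003],
    [0, 0, -0.006],
    [0, 0, 0.006],
    [0, 0, -0.006],
    [0, 0, 0.006],
    [0, 0, 0],
    [0, 0, 0],
    [0, 0, 0],
    [0, 0, 0],
  ],
  dr=[
    [0, 0, 0],
    [0, 0, 0],
    [0, 0, 0],
    [0, 0, 0],
    [0, 0, 0],
    [0, 0, 0],
    [0, 0, 0],
    [0, 0, 0],
    [0, 0, 0],
  ],
  grip=[0.005, 0.005, 0.005, 0.005, 0.005, 0.005, 0.005, 0.005, 0.005],
)

```text
t: 16.8
ee_pos: [0.6335, 0.2317, 0.1205]
tool_rot: [0.666, 0.746, -0.001, -0.001]
wrist_force: [-8.1, -2.6, -0.7]
opening: 0.0165
finger_force: 40.0
```

```bash
python3 d.py 0.074 0.153 0.120
python3 - <<'E'
from h import *
a=env.get_image("top")[120:230,210:300,::-1];b=env.get_image("side")[150:260,220:340,::-1]
im=np.hstack([cv2.resize(a,(340,415),interpolation=cv2.INTER_CUBIC),cv2.resize(b,(453,415),interpolation=cv2.INTER_CUBIC)]);cv2.imwrite("pics/m2.png",im)
E
```

```text
ee [0.6335 0.2317 0.1205] stand [0.0747 0.1542 0.1205] toolshift [-0.0012 -0.0007  0.0005]
yaw err deg 0.36 z [-0.003 -0.001 -1.   ] F [-8.13 -2.63 -0.74] open 0.01652324618375029 t 16.8
```

View pics/m2.png

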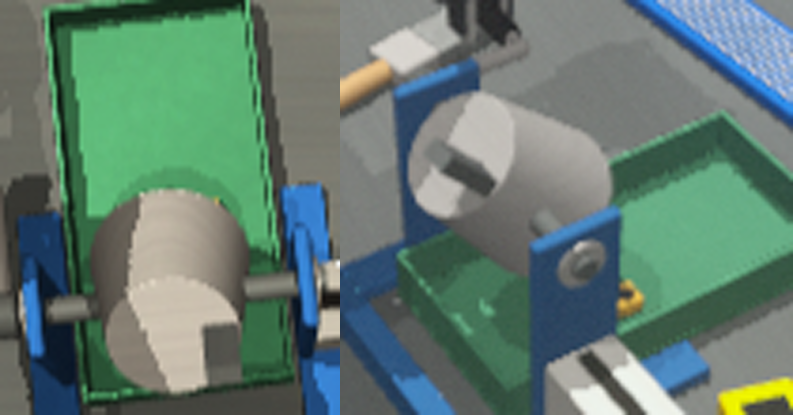

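One nut shows at (628,300) and the rest are hidden behind the pot or cheek. I'll turn the pot back and count them from above.

Run:
```python
import numpy as np
a=np.radians(np.linspace(90,-50,21));x=75*np.sin(a);z=75*np.cos(a)
print([[0,round(p/1000,4),round(-q/1000,4)] for p,q in zip(np.diff(x),np.diff(z))])
```

```text
[[0, np.float64(-0.0006), np.float64(-0.0091)], [0, np.float64(-0.0017), np.float64(-0.009)], [0, np.float64(-0.0028), np.float64(-0.0087)], [0, np.float64(-0.0038), np.float64(-0.0083)], [0, np.float64(-0.0048), np.float64(-0.0078)], [0, np.float64(-0.0057), np.float64(-0.0072)], [0, np.float64(-0.0065), np.float64(-0.0064)], [0, np.float64(-0.0073), np.float64(-0.0056)], [0, np.float64(-0.0079), np.float64(-0.0046)], [0, np.float64(-0.0084), np.float64(-0.0037)], [0, np.float64(-0.0088), np.float64(-0.0026)], [0, np.float64(-0.009), np.float64(-0.0015)], [0, np.float64(-0.0091), np.float64(-0.0004)], [0, np.float64(-0.0091), np.float64(0.0007)], [0, np.float64(-0.009), np.float64(0.0018)], [0, np.float64(-0.0087), np.float64(0.0029)], [0, np.float64(-0.0083), np.float64(0.0039)], [0, np.float64(-0.0077), np.float64(0.0049)], [0, np.float64(-0.0071), np.float64(0.0058)], [0, np.float64(-0.0063), np.float64(0.0066)]]
```

Call:
send_rows(
  xyz=[
    [0, -0.0006, -0.0091],
    [0, -0.0017, -0.009],
    [0, -0.0028, -0.0087],
    [0, -0.0038, -0.0083],
    [0, -0.0048, -0.0078],
    [0, -0.0057, -0.0072],
    [0, -0.0065, -0.0064],
    [0, -0.0073, -0.0056],
    [0, -0.0079, -0.0046],
    [0, -0.0084, -0.0037],
  ],
  dr=[
    [0, 0, 0],
    [0, 0, 0],
    [0, 0, 0],
    [0, 0, 0],
    [0, 0, 0],
    [0, 0, 0],
    [0, 0, 0],
    [0, 0, 0],
    [0, 0, 0],
    [0, 0, 0],
  ],
  grip=[0.005, 0.005, 0.005, 0.005, 0.005, 0.005, 0.005, 0.005, 0.005, 0.005],
)

```text
t: 18.15
ee_pos: [0.5842, 0.2261, 0.1907]
tool_rot: [0.666, 0.746, -0.001, -0.001]
wrist_force: [-3.2, -4.2, -17.2]
opening: 0.0163
finger_force: 39.3
```

Call:
send_rows(
  xyz=[
    [0, -0.0088, -0.0026],
    [0, -0.009, -0.0015],
    [0, -0.0091, -0.0004],
    [0, -0.0091, 0.0007],
    [0, -0.009, 0.0018],
    [0, -0.0087, 0.0029],
    [0, -0.0083, 0.0039],
    [0, -0.0077, 0.0049],
    [0, 0, 0],
  ],
  dr=[
    [0, 0, 0],
    [0, 0, 0],
    [0, 0, 0],
    [0, 0, 0],
    [0, 0, 0],
    [0, 0, 0],
    [0, 0, 0],
    [0, 0, 0],
    [0, 0, 0],
  ],
  grip=[0.005, 0.005, 0.005, 0.005, 0.005, 0.005, 0.005, 0.005, 0.005],
)

```text
t: 19.27
ee_pos: [0.5179, 0.2186, 0.183]
tool_rot: [0.666, 0.746, 0.003, 0.002]
wrist_force: [10.7, -1.9, -21.2]
opening: 0.0169
finger_force: 40.2
```

```bash
python3 d.py -0.0575 0.153 0.1682
python3 - <<'E'
from h import *
a=env.get_image("top")[100:240,205:305,::-1];b=env.get_image("side")[150:260,220:360,::-1]
im=np.hstack([cv2.resize(a,(320,448),interpolation=cv2.INTER_CUBIC),cv2.resize(b,(478,448),interpolation=cv2.INTER_CUBIC)]);cv2.imwrite("pics/m3.png",im)
E
```

```text
ee [0.5179 0.2186 0.183 ] stand [-0.0417  0.1536  0.183 ] toolshift [-0.0005 -0.0159  0.0146]
yaw err deg 0.34 z [ 0.008  0.001 -1.   ] F [ 10.7   -1.91 -21.2 ] open 0.0168709534720399 t 19.275
```

View pics/m3.png

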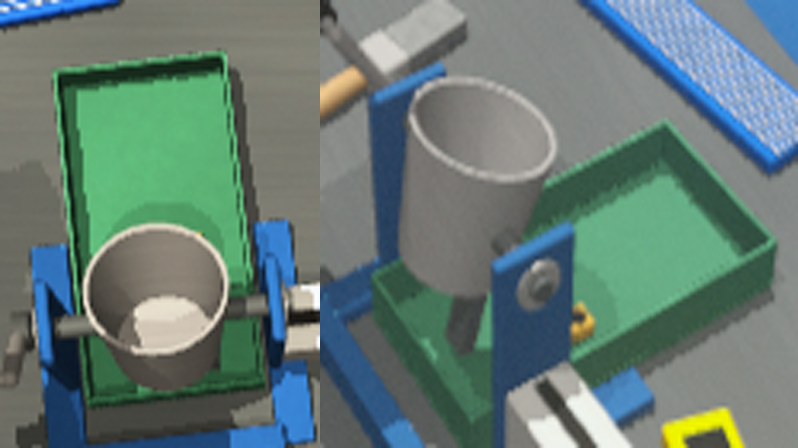

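Call:
send_rows(
  xyz=[
    [0, -0.005, 0.0047],
    [0, -0.005, 0.005],
    [0, -0.0046, 0.005],
    [0, 0, 0],
    [0, 0, 0],
  ],
  dr=[
    [0, 0, 0],
    [0, 0, 0],
    [0, 0, 0],
    [0, 0, 0],
    [0, 0, 0],
  ],
  grip=[0.005, 0.005, 0.005, 0.005, 0.005],
)

```text
t: 20.0
ee_pos: [0.5038, 0.2172, 0.1703]
tool_rot: [0.666, 0.746, 0.004, 0.003]
wrist_force: [5.3, -3.0, -6.6]
opening: 0.0167
finger_force: 41.5
```

```bash
python3 d.py -0.0575 0.153 0.1682
```

```text
ee [0.5038 0.2172 0.1703] stand [-0.0558  0.1536  0.1703] toolshift [-0.0006 -0.0017  0.0021]
yaw err deg 0.35 z [ 0.01   0.002 -1.   ] F [ 5.32 -2.98 -6.63] open 0.016679041688491242 t 20.0
```

Call:
send_rows(
  xyz=[
    [0, -0.0015, 0.0015],
    [0, -0.001, 0.001],
    [0, 0, 0],
    [0, 0, 0],
  ],
  dr=[
    [0, 0, 0],
    [0, 0, 0],
    [0, 0, 0],
    [0, 0, 0],
  ],
  grip=[0.005, 0.005, 0.005, 0.005],
)

```text
t: 20.5
ee_pos: [0.5023, 0.217, 0.1685]
tool_rot: [0.666, 0.746, 0.005, 0.004]
wrist_force: [7.4, -2.4, -2.9]
opening: 0.0167
finger_force: 41.7
```

```bash
python3 d.py -0.0575 0.153 0.1682
```

```text
ee [0.5023 0.217  0.1685] stand [-0.0574  0.1536  0.1685] toolshift [-0.0006 -0.0001  0.0003]
yaw err deg 0.35 z [ 0.013  0.002 -1.   ] F [ 7.39 -2.39 -2.89] open 0.016697504192368224 t 20.5
```

Call:
send_rows(
  xyz=[
    [0, 0, 0],
    [0, 0, 0],
    [0, 0, 0],
    [0, 0, 0],
    [0, 0, -0.02],
    [0, 0, -0.05],
    [0, 0, -0.05],
    [0, 0, -0.03],
    [0, 0, 0],
  ],
  dr=[
    [0, 0, 0],
    [0, 0, 0],
    [0, 0, 0],
    [0, 0, 0],
    [0, 0, 0],
    [0, 0, 0],
    [0, 0, 0],
    [0, 0, 0],
    [0, 0, 0],
  ],
  grip=[0.06, 0.06, 0.06, 0.06, 0.06, 0.06, 0.06, 0.06, 0.06],
)

```text
t: 21.62
ee_pos: [0.4992, 0.2168, 0.3167]
tool_rot: [0.666, 0.746, 0.002, 0.001]
wrist_force: [0.0, -0.8, -0.1]
opening: 0.0602
finger_force: 0.0
```

Call:
send_rows(
  xyz=[
    [0, 0.04, 0],
    [0, 0.04, 0],
    [-0.03, 0.04, 0],
    [-0.03, 0.04, 0],
    [-0.03, 0.04, 0],
    [-0.03, 0.03, 0],
    [-0.03, 0.01, 0],
    [0, 0, 0],
    [0, 0, 0],
  ],
  dr=[
    [0, 0, 0],
    [0, 0, 0],
    [0, 0, 0],
    [0, 0, 0],
    [0, 0, 0],
    [0, 0, 0],
    [0, 0, 0],
    [0, 0, 0],
    [0, 0, 0],
  ],
  grip=[0.06, 0.06, 0.06, 0.06, 0.06, 0.06, 0.06, 0.06, 0.06],
)

```text
t: 22.75
ee_pos: [0.7539, 0.0952, 0.3137]
tool_rot: [0.666, 0.746, -0.0, -0.001]
wrist_force: [-0.3, 0.0, 0.1]
opening: 0.0597
finger_force: 0.0
```

```bash
python3 d.py 0.2 0 0.3
python3 - <<'E'
from h import *
c=env.camera_info("wrist");T=np.array(c["world_from_camera"]);print(c["fx"],T.round(3).tolist())
p=np.load("p.npy")
for n in("wrist","side","top"): cv2.imwrite(f"pics/f_{n}.png",env.get_image(n)[:,:,::-1])
for q in[(.05,0,.015),(.1,0,.015),(0,0,.015),(.05,.05,.015),(.05,-.05,.015)]:
    d=np.linalg.inv(T)@np.append(st(p,q),1);th=np.arctan2(np.hypot(d[0],d[1]),d[2]);r=c["fx"]*th/np.hypot(d[0],d[1]);print(q,(c["cx"]+d[0]*r).round(),(c["cy"]+d[1]*r).round())
w=cv2.imread("pics/f_wrist.png");h=cv2.cvtColor(w,cv2.COLOR_BGR2HSV);m=cv2.inRange(h,(15,120,80),(32,255,255))
n,_,s,ct=cv2.connectedComponentsWithStats(m)
print([(s[i][4],ct[i].round().tolist()) for i in range(1,n) if s[i][4]>15])
E
```

```text
ee [0.7539 0.0952 0.3137] stand [0.1799 0.0057 0.3137] toolshift [-0.0058  0.0201  0.0137]
yaw err deg 0.39 z [-0.001  0.    -1.   ] F [-0.3   0.02  0.13] open 0.059675836085079814 t 22.75
325.19226210127806 [[0.993, 0.109, 0.035, 0.744], [0.115, -0.939, -0.324, 0.178], [-0.002, 0.326, -0.946, 0.456], [0.0, 0.0, 0.0, 1.0]]
(0.05, 0, 0.015) 192.0 166.0
(0.1, 0, 0.015) 227.0 166.0
(0, 0, 0.015) 160.0 167.0
(0.05, 0.05, 0.015) 191.0 131.0
(0.05, -0.05, 0.015) 195.0 200.0
[(np.int32(16), [140.0, 0.0]), (np.int32(179), [203.0, 145.0]), (np.int32(632), [202.0, 173.0]), (np.int32(926), [231.0, 270.0]), (np.int32(86), [161.0, 312.0])]
```

Run:
```python
import cv2,numpy as np
f=lambda n,a,b,c,d,s:cv2.resize(cv2.imread(f"pics/f_{n}.png")[a:b,c:d],s,interpolation=cv2.INTER_CUBIC)
l=f("wrist",110,220,150,250,(500,550))
r=np.vstack([f("top",120,230,205,385,(300,183)),f("side",140,300,215,395,(300,267)),np.zeros((100,300,3),np.uint8)])
cv2.imwrite("pics/fin.png",np.hstack([l,r]))
```

```text
(no output)
```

View pics/fin.png

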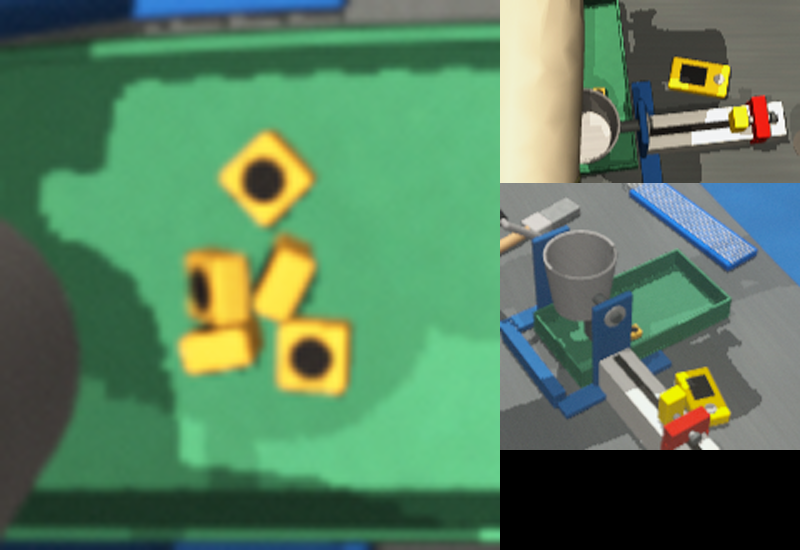

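The wrist view shows all five nuts in the tray, at crop positions (265,180), (218,288), (287,280), (220,348) and (312,357). The pot is upright, the lock is out at its stop, and the bystanders are where they were.

```bash
python3 -c "
from bench import env
print(env.finish_job())"
```

```text
the job is handed in; nothing more can be done
None
```

The job is handed in (no verdict came back): the lock is out on its stop, the collar looks unmoved in the images, all five nuts are in the tray, and the pot is back upright with the robot clear.

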